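Slide the loupe carriage to the red stop

TASK

On the inspection rail, press down the yellow thumb pad in the middle of the loupe carriage to free its brake and, keeping it pressed, push the carriage along the rail until it stands up against the red stop. Then let the pad come up again so that the brake holds the carriage there. It is all done with the fingertips: never force the carriage along with the pad up, and leave the loose things on the table where they lie.

Things in the scene. Friction and masses are not known exactly. Their poses are not given: they have to be found in the camera images.
- insp_rail: Inspection rail fixed to the table over a thin grey mat: black base plate 126 (x) by 324 (y) by 10 mm, origin at the centre of its underside, z up. A steel rail runs along its y axis at x = -26 mm (the side nearer the robot); a blue painted test panel with scratch lines lies beside it at x = +32 mm. Its place and yaw vary.
- carriage (a joint): Position (m) of the loupe carriage along the rail: 0 in the middle, positive toward the rail's own +y. Its spring brake holds it against about 12 N along the rail (it slips above that); with the thumb pad down it slides with 1 to 2 N.
- thumb_pad (a joint): How far the thumb pad is pressed (m): 0 up (brake on), 0.006 fully down. It starts to move at about 6 N and is fully down at 9 N; the brake is free from about 0.001 on and is surely free at 0.003. It springs up by itself when let go.
- pad_top (a point): Centre of the upper face of the yellow thumb pad (34 mm across the rail, 46 mm along it), between the carriage's raised ends, 50 mm above the table when up; pressed straight down. It travels with the carriage; a fingertip on it can drag the carriage by friction or bear on a raised end.
- carriage_mid (a point): Centre of the aluminium carriage, on the rail line, 20 mm above the table. The carriage reaches 42 mm from here each way along the rail and 22 mm across. At each end an 8 mm thick raised end stands up to 54 mm above the table, 68 mm clear between the two. A round loupe sticks out 85 mm from here toward the rail's +x over the panel, top 36 mm above the table.
- red_stop: Red stop block over the rail, 12 mm along the rail, 44 mm across; origin at the centre of its underside on the rail line, 10 mm above the table; top 44 mm (screw head 48 mm) above the table. At either end of the rail, 113 to 137 mm from its middle. The carriage meets it when carriage_mid is 48 mm from its origin, measured horizontally; it is solid.
- grey_stop: Grey stop block, same size, at the other end of the rail. Not the one wanted.
- tweezers: Loose tweezers 120 mm long on the table, to be left alone.
- rubber_block: Loose beige rubber block with a blue band, 25 x 52 x 18 mm, behind the rail, to be left alone.
- sharpener: Loose small grey sharpener, 15 x 25 x 14 mm, left of the rail, to be left alone.
- sanding_block: Loose brown sanding block, 48 x 85 x 25 mm, between the two cases, to be left alone.
- coupon_rack: Loose black slotted rack, 46 x 110 x 20 mm, right of the rail, to be left alone.
- pencil_case_2: Loose red pencil, 150 mm long, far right on the table, to be left alone.

How it is judged:
On the way, in this order (a step that is already met when the one before it is completed fails the run):
1. the thumb pad is pressed down and the brake is free (value of joint thumb_pad above 0.0015 m), for 0.1 s.
2. the carriage stands against the red stop, the pad still down (horizontal distance between carriage_mid and red_stop below 0.051 m and value of joint thumb_pad above 0.001 m), for 0.1 s.
At the end, for the whole second after the job is handed in: The carriage rests against the red stop (gap under 3 mm: carriage_mid within 51 mm of the stop's origin), the thumb pad is up again (under 0.8 mm) so the brake holds, and the carriage is still (horizontal distance between carriage_mid and red_stop below 0.051 m and value of joint thumb_pad below 0.0008 m and velocity of joint carriage between -0.005 and 0.005 m/s); the robot touches nothing.
It fails at once if the carriage is forced along (faster than 10 mm/s) with the thumb pad up and the brake on (value of joint thumb_pad below 0.0004 m and (velocity of joint carriage above 0.01 m/s or velocity of joint carriage below -0.01 m/s)).
It fails at once if a loose bystander is moved by more than 15 mm or lifted (distance of any of tweezers, rubber_block, sharpener, sanding_block, coupon_rack, pencil_case_2 from where it was at the start of the episode above 0.015 m).
It also fails if it takes over 48 s, if anything falls off the work surface, if the arm or the gripper's body presses on something with over 40 N, if the wrist force passes 120 N, or if a joint passes its speed limit or range.

ROBOT

A 6-joint arm with a two-finger parallel gripper is mounted at the origin on a cart in front of the work surface, level with it; the furniture and walls round the work are solid. World frame = base frame: x ahead of the robot, y to its left, z up, the work surface at z = 0. Lengths are in m, angles in rad, forces in N, time in s.
With the tool pointing down it reaches from about 0.425 to 0.95 m from the base axis. Payload 3.5 kg.
Tool frame: the origin (TCP) lies midway between the tips of the shut fingers; the grasp point (between the pads) lies 19 mm behind it (ctrl.pinch_z is the distance from the TCP to the grasp point, in m); z points along the fingers, y is the line along which they close (so a half turn about z gives the same grasp; the last joint's range is limited). The gripper opens to 85 mm and grips with 20 to 120 N. Pads are 22 mm wide; open, the fingers measure 114 mm over their backs; the gripper's body (76 mm by 85 mm) begins 54 mm behind the grasp point. The pads swing forward as they close: fully open they stand 13 mm farther back than shut.
Start: joints at [-1.34, 0.286, 1.577, -0, 1.279, -0.15], TCP at [0.251, -0.627, 0.231] pointing down, gripper open.
Joint ranges: [-2.77, 2.77], [-0.9, 2.22], [0.21, 2.48], [-1.53, 4.67], [0.24, 2.81], [-2.84, 2.84]. Speed limits (rad/s): [2.79, 2.79, 3.14, 3.14, 3.14, 3.14].

INTERFACE

Orientations are given as a unit quaternion [x, y, z, w].
In Python, from plant import get_state, viewer, sign_off, ctrl gives the robot as it stands. The module is installed in compiled form; this text tells all that it offers.
- The arm moves only by the shell command python3 -m handwheel 'ROWS' [FORCE]. ROWS is JSON, a list that holds one entry, the list of rows, each a list of 5 numbers: the finger opening in m, from 0 to 0.0854, then the shift along the tool's x, y, z in m, then the turn about the tool's z in degrees. In form: [[[claw, x, y, z, spin], ...]]. A call has 1 to 12 rows; each row shifts and turns the commanded pose from where the row before left it, along the tool's axes as they then stand; what a row does not reach is not made up. A row lasts 1/12 s, in which the tool goes at most 41.7 mm and 7.16 degrees, less where a joint would pass 70% of its speed; a pose out of reach is approached as far as the arm can. A call is refused whole if a number of a shift passes 0.0417 or a number of a turn 7.16, either way. A call with a gripper value outside its range is refused whole. The fingers move at their own pace and stop on an object; FORCE is the grip in N (left out, the last holds). Time passes only in rows, so rows that do not move let the fingers close. It gives the time, the measured TCP pose, the force, the opening and the grip force at its end, in the units of the state.
- get_state(): the state, without advancing time (a new reading comes with each control period).
- viewer.read_camera(name): name is "scene" or "side" or "wrist"; returns the picture (480x640x3 uint8, blue, green, red); there is no depth.
- viewer.camera_params(name): a dict with "fov_y" (degrees; the focal length in pixels is half the picture's height over the tangent of half this angle, whatever the lens; pixels are square), "cx", "cy" (the principal point, pixels), "k1" (the pictures are not rectified: a ray, as slopes to the right and down, at radius r is drawn at 1 + k1 r^2 times it, then the intrinsics apply), "xyz" and "attitude" of the camera in the world; the wrist camera has in their place "hand_eye" (4x4, takes a point from camera to tool coordinates, whose origin is the TCP and whose axes are the flange's). Camera axes: x right, y up, looking along -z (the intrinsics and any distortion apply to the point x, -y, -z); pixel columns grow to the right and rows downward; lengths in m; the calibration is good to about 2 mm. A picture is of the moment at which its call begins: read the wrist's pose just before it. camera_params takes no time and is no camera call.
- sign_off(): hands the job in; it is judged then, once.
Trained networks look in the newest picture that a camera, given by its name, has taken for a name from the list of things; names that differ only in an ending like _2 or _b are one class to them, and where a whole thing is asked for, a point or a joint stands for the part that bears it (a point fixed in the world has none). Each returns a list of dicts, best first, with "confidence" (0 to 1); they miss things now and then, are a little off and sometimes report something else, mostly with a low value. They report only what shows in the picture. A call takes as long as a camera call.
- viewer.look_for(camera, name): "extent" ([left, top, width, height] as shares, 0 to 1, of the picture: columns of its width, rows of its height, round what is visible of it).
- viewer.outline_of(camera, name): "mask" (480x640 bool, what is visible of it) and "extent" ([left, top, width, height] as shares, 0 to 1, of the picture: columns of its width, rows of its height, round what is visible of it).
- viewer.pinpoint(camera, name): "xy" ([column, row] as shares, 0 to 1, of the picture: columns of its width, rows of its height: a listed point, or the origin of a listed thing).
The state is a dict: "time": time; "qpos": joint angles; "dq": joint speeds; "joint_efforts": joint torques, N m; "eef_pos": TCP position; "tcp_rot": TCP orientation; "contact_force": force on the tool from outside, world axes, zero at the start; "wrist_torque": the same for the moment, N m; "opening": opening from 0.0 (shut) to 1.0 (fully open); "finger_force": force on a finger pad.
Only numpy, scipy, OpenCV 4.12 (cv2) and the standard library are available. Lean on these libraries where they do the work, as an engineer would, in place of code of your own. Each camera call takes 0.05 s, during which the arm holds its last target. There are 200 camera calls.

## Working session

There is one attempt and no reset: what is moved stays moved. The work goes in short steps, Python scripts to look and compute and a shell command to move; the robot and the scene stay as the last step left them, time stands still between calls to the robot, and variables do not carry over. Pictures are saved under pics/ and viewed, at most 10 in all, crops included, and the job is handed in when it is done.

```bash
mkdir -p pics; cat > h.py <<'E'
import numpy as np, cv2
from scipy.spatial.transform import Rotation as R
from plant import get_state, viewer, sign_off, ctrl
def cam(name,st=None):
    p=viewer.camera_params(name)
    if name=="wrist":
        T=np.eye(4);T[:3,:3]=R.from_quat(st["tcp_rot"]).as_matrix();T[:3,3]=st["eef_pos"]
        T=T@np.array(p["hand_eye"]);return p,T[:3,:3],T[:3,3]
    a=np.array(p["attitude"],float)
    M=R.from_quat(a).as_matrix() if a.size==4 else a.reshape(3,3)
    return p,M,np.array(p["xyz"])
def ray(c,uv):
    p,M,o=c; f=240/np.tan(np.radians(p["fov_y"])/2)
    K=np.array([[f,0,p["cx"]],[0,f,p["cy"]],[0,0,1.]])
    n=cv2.undistortPoints(np.array([[uv]],float),K,np.array([p["k1"],0,0,0.]))[0,0]
    # k1 as opencv (distort: x*(1+k1 r^2))
    return o, M@np.array([n[0],-n[1],-1.])
def onplane(c,uv,z):
    o,d=ray(c,uv); return o+d*(z-o[2])/d[2]
E
python3 - <<'E'
from h import *
print(viewer.camera_params("scene"));print(viewer.camera_params("wrist"))
st=get_state();print(st)
H={"pad_top":.05,"carriage_mid":.02,"red_stop":.01,"grey_stop":.01,"insp_rail":0}
for n in ["scene","side"]:
    im=viewer.read_camera(n);cv2.imwrite(f"pics/{n}0.png",im);c=cam(n)
    for k,z in H.items():
        for d in viewer.pinpoint(n,k)[:2]:
            uv=np.array(d["xy"])*[640,480];print(n,k,round(d["confidence"],2),uv.round(),onplane(c,uv,z).round(4))
E
```

```text
{'fov_y': 55.891334111214064, 'cx': 326.10773605227416, 'cy': 237.13802224026196, 'k1': -0.024433386000595605, 'xyz': array([-0.39888339, -0.62058992,  0.71104105]), 'attitude': array([ 0.41914765, -0.25442771, -0.45907151,  0.74083408])}
{'fov_y': 64.16403729107881, 'cx': 321.23453069285773, 'cy': 244.71558122681287, 'k1': -0.020539334744532397, 'hand_eye': array([[-1.71812613e-03,  9.59045303e-01,  2.83247514e-01,
         7.18165691e-02],
       [ 9.99998517e-01,  1.61399123e-03,  6.01003962e-04,
         3.76290315e-04],
       [ 1.19231024e-04,  2.83248127e-01, -9.59046654e-01,
        -1.42290869e-01],
       [ 0.00000000e+00,  0.00000000e+00,  0.00000000e+00,
         1.00000000e+00]])}
{'time': 0.0, 'qpos': array([-1.33998063e+00,  2.87220113e-01,  1.57818493e+00,  1.88493670e-05,
        1.27857248e+00, -1.50000067e-01]), 'dq': array([-0.00033507,  0.00113799, -0.00025652, -0.00074367,  0.00192068,
        0.0002784 ]), 'joint_efforts': array([ 1.44827292e-03, -4.05978084e+01, -2.92624658e+01, -7.41857025e-05,
        5.82492503e-03, -4.45550796e-06]), 'eef_pos': array([ 0.25076307, -0.62598817,  0.22990657]), 'tcp_rot': array([ 9.81926939e-01,  1.89256611e-01, -3.91560264e-05, -1.19182520e-03]), 'contact_force': array([-0.48935598,  0.34899105,  0.52862256]), 'wrist_torque': array([-0.00381526,  0.026375  , -0.01738143]), 'finger_force': 0.0, 'opening': 1.00334711302859}
scene pad_top 0.68 [262. 243.] [0.4662 0.0174 0.05  ]
scene carriage_mid 0.69 [264. 248.] [0.4862 0.0271 0.02  ]
scene carriage_mid 0.68 [377. 304.] [ 0.3943 -0.3506  0.02  ]
scene red_stop 0.54 [237. 242.] [0.4909 0.1273 0.01  ]
scene grey_stop 0.56 [303. 267.] [ 0.4638 -0.1127  0.01  ]
scene insp_rail 0.75 [274. 254.] [0.495  0.0016 0.    ]
scene insp_rail 0.2 [263. 251.] [0.4962 0.0386 0.    ]
```

View pics/scene0.png

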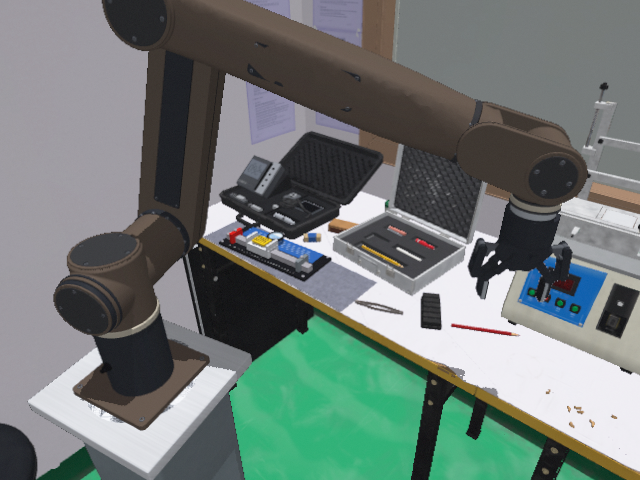

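View pics/side0.png

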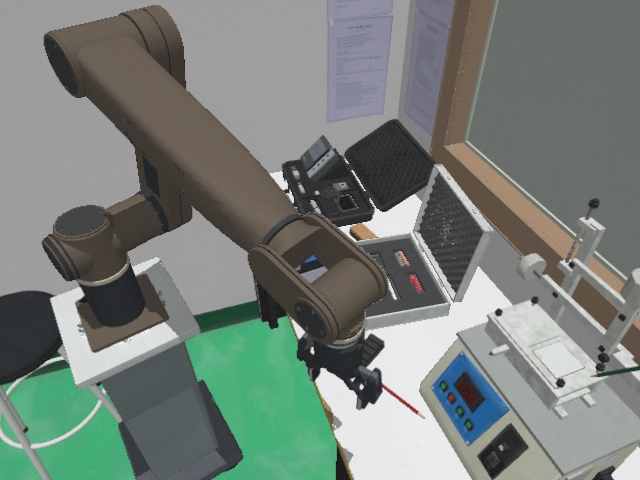

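The scene view shows the red stop at (237,235), the yellow pad at (262,241) and the grey stop at (303,265). The side view has the rail hidden behind the arm. Next I move over the rail with the fingers shut, for a look with the wrist camera.

```bash
python3 -m handwheel '[[[0,0.022,-0.025,0,0],[0,0.022,-0.025,0,0],[0,0.022,-0.025,0,0],[0,0.022,-0.025,0,0],[0,0.022,-0.025,0,0],[0,0.022,-0.025,0,0],[0,0.022,-0.025,0,0],[0,0.022,-0.025,0,0],[0,0.022,-0.025,0,0],[0,0.022,-0.025,0,0],[0,0.022,-0.025,0,0],[0,0.022,-0.025,0,0]]]'
python3 -m handwheel '[[[0,0.022,-0.025,0,0],[0,0.022,-0.025,0,0],[0,0.022,-0.025,0,0],[0,0.022,-0.025,0,0],[0,0.022,-0.025,0,0],[0,0.022,-0.025,0,0],[0,0.022,-0.025,0,0],[0,0,0,0,7],[0,0,0,0,7],[0,0,0,0,7],[0,0,0,0,7],[0,0,0,0,0]]]'
cat > m.py <<'E'
from h import *
import sys
st=get_state();im=viewer.read_camera("wrist");cv2.imwrite(f"pics/{sys.argv[1]}.png",im);c=cam("wrist",st)
print(st["eef_pos"],st["contact_force"],st["opening"],st["time"])
M=R.from_quat(st["tcp_rot"]).as_matrix();print("toolx az",np.degrees(np.arctan2(M[1,0],M[0,0])), "z",M[:,2].round(4))
for k,z in {"pad_top":.05,"carriage_mid":.02,"red_stop":.01,"grey_stop":.01,"insp_rail":0}.items():
    for d in viewer.pinpoint("wrist",k)[:2]:
        uv=np.array(d["xy"])*[640,480];P=onplane(c,uv,z);print(k,round(d["confidence"],2),uv.round(),P.round(4),"tool",(M.T@(P-st["eef_pos"])).round(4))
for k,z in {"thumb_pad":.05}.items():
    for d in viewer.outline_of("wrist",k)[:1]:
        print(k,d["extent"],d["confidence"])
E
python3 m.py w1
```

```text
time: 1.6
eef_pos: [0.3847, -0.2485, 0.2317]
tcp_rot: [0.982, 0.189, 0.0, 0.0]
contact_force: [-0.1, -0.1, -0.2]
opening: -0.005
finger_force: 0.0
time: 2.6
eef_pos: [0.4625, -0.0301, 0.2316]
tcp_rot: [0.999, -0.055, 0.0, 0.0]
contact_force: [-0.1, -0.4, 0.1]
opening: -0.003
finger_force: 0.0
[ 0.46246913 -0.03008314  0.23155559] [-0.08742644 -0.44392586  0.13441027] -0.003433530863136623 2.6
toolx az -6.275208699082898 z [ 5.e-04 -1.e-04 -1.e+00]
pad_top 0.85 [248. 202.] [0.4836 0.0305 0.05  ] tool [ 0.0143 -0.0626  0.1816]
carriage_mid 0.71 [252. 195.] [0.4852 0.0313 0.02  ] tool [ 0.0158 -0.0636  0.2116]
red_stop 0.9 [145. 186.] [0.5035 0.1336 0.01  ] tool [ 0.0228 -0.1672  0.2216]
insp_rail 0.95 [271. 165.] [0.5087 0.0129 0.    ] tool [ 0.0412 -0.0478  0.2316]
thumb_pad [0.3416, 0.3765, 0.0903, 0.0846] 0.56
```

View pics/w1.png

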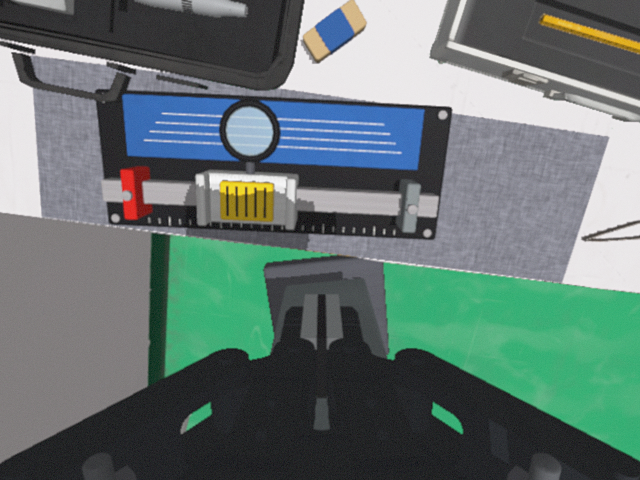

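The wrist view shows the yellow pad at (247,202), the red stop at (134,192) and the grey stop at (411,205). The rail is tilted about 2.4° from the tool. I will centre over the pad, lower to about 0.11 m and turn 2.5° more.

```bash
python3 -m handwheel '[[[0,0.004,-0.015,0.015,0],[0,0.004,-0.016,0.02,0],[0,0.004,-0.016,0.02,0],[0,0.002,-0.015,0.02,0],[0,0,0,0.02,0],[0,0,0,0.02,2.5],[0,0,0,0,0],[0,0,0,0,0]]]'
python3 m.py w2
```

```text
time: 3.62
eef_pos: [0.4822, 0.03, 0.1154]
tcp_rot: [0.997, -0.075, -0.001, -0.0]
contact_force: [0.8, -0.6, 1.1]
opening: 0.001
finger_force: 0.0
[0.48216294 0.02995032 0.11544761] [ 0.77916077 -0.59951362  1.11231706] 0.0008820868785684563 3.6167
toolx az -8.597961683077227 z [-3.e-03  4.e-04 -1.e+00]
pad_top 0.95 [321. 260.] [0.4833 0.0299 0.05  ] tool [ 0.0013 -0.0001  0.0654]
carriage_mid 0.97 [318. 245.] [0.4839 0.0317 0.02  ] tool [ 0.0017 -0.002   0.0954]
red_stop 0.56 [163. 236.] [0.5029 0.134  0.01  ] tool [ 0.0053 -0.106   0.1054]
grey_stop 0.97 [529. 243.] [ 0.4604 -0.1098  0.01  ] tool [-0.0003  0.1414  0.1055]
insp_rail 0.66 [344. 202.] [0.5055 0.0103 0.    ] tool [0.0264 0.0159 0.1154]
thumb_pad [0.4323, 0.4729, 0.1298, 0.1212] 0.64
```

View pics/w2.png

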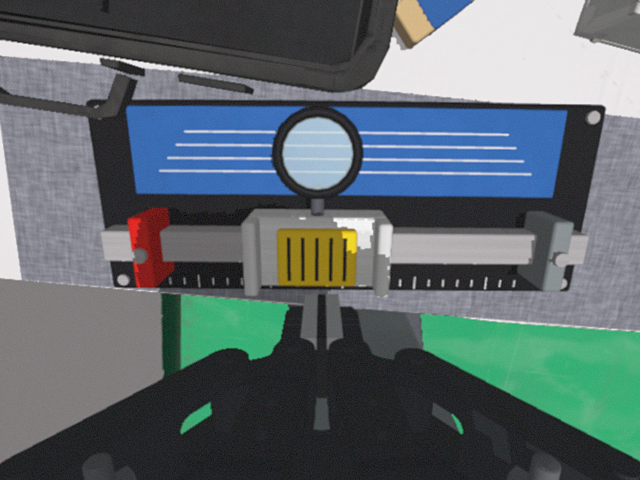

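The pad sits centred under the fingertips at (317,258), the rail line is level in the picture and the red stop is about 105 mm to the left. Next I lower to just above the pad.

```bash
python3 -m handwheel '[[[0,0.001,-0.001,0.015,0],[0,0.001,0,0.015,0],[0,0,0,0.015,0],[0,0,0,0.012,0],[0,0,0,0.003,0],[0,0,0,0,0],[0,0,0,0,0]]]'
python3 -m handwheel '[[[0,0,0,0.002,0],[0,0,0,0.001,0],[0,0,0,0.001,0],[0,0,0,0.001,0],[0,0,0,0.001,0],[0,0,0,0,0],[0,0,0,0,0]]]'
```

```text
time: 4.55
eef_pos: [0.4856, 0.0304, 0.057]
tcp_rot: [0.997, -0.076, 0.0, 0.0]
contact_force: [0.2, 0.8, 0.8]
opening: -0.003
finger_force: 0.0
time: 5.13
eef_pos: [0.4851, 0.0305, 0.0503]
tcp_rot: [0.997, -0.076, -0.0, 0.0]
contact_force: [0.4, 0.5, 0.2]
opening: -0.003
finger_force: 0.0
```

```bash
python3 -m handwheel '[[[0,0,0,0.001,0],[0,0,0,0.001,0],[0,0,0,0.001,0],[0,0,0,0.001,0],[0,0,0,0,0],[0,0,0,0,0]]]'
```

```text
time: 5.63
eef_pos: [0.4854, 0.0305, 0.0473]
tcp_rot: [0.997, -0.076, -0.0, 0.0]
contact_force: [-3.0, -0.2, 7.1]
opening: -0.002
finger_force: 3.6
```

```bash
python3 -m handwheel '[[[0,0,0,0.001,0],[0,0,0,0.001,0],[0,0,0,0.001,0],[0,0,0,0.0005,0],[0,0,0,0,0],[0,0,0,0,0]]]'
```

```text
time: 6.13
eef_pos: [0.4854, 0.0305, 0.0441]
tcp_rot: [0.997, -0.076, -0.0, 0.0]
contact_force: [-4.3, 0.3, 9.2]
opening: 0.0
finger_force: 4.4
```

```bash
python3 -m handwheel '[[[0,0,0,0.001,0],[0,0,0,0,0],[0,0,-0.001,0,0],[0,0,-0.002,0,0],[0,0,-0.003,0,0],[0,0,-0.003,0,0],[0,0,-0.003,0,0],[0,0,-0.003,0,0],[0,0,-0.003,0,0],[0,0,-0.002,0,0],[0,0,0,0,0],[0,0,0,0,0]]]'
python3 m.py w3
```

```text
time: 7.13
eef_pos: [0.4887, 0.0506, 0.0439]
tcp_rot: [0.997, -0.076, -0.0, -0.0]
contact_force: [-4.6, 1.7, 12.3]
opening: 0.001
finger_force: 6.5
[0.48871939 0.05061583 0.04390081] [-4.56262178  1.74870837 12.27780409] 0.0007615031978065676 7.1333
toolx az -8.665215981177822 z [-5.e-04  4.e-04 -1.e+00]
carriage_mid 0.58 [317. 292.] [0.4889 0.0522 0.02  ] tool [-0.0001 -0.0015  0.0239]
carriage_mid 0.47 [394. 231.] [0.5129 0.0138 0.02  ] tool [0.0294 0.0328 0.0239]
red_stop 0.82 [152. 284.] [0.5011 0.1337 0.01  ] tool [-0.0002 -0.084   0.0339]
insp_rail 0.81 [394. 230.] [0.5076 0.0104 0.    ] tool [0.0248 0.0369 0.0439]
thumb_pad [0.4094, 0.5719, 0.1756, 0.1617] 0.66
```

View pics/w3.png

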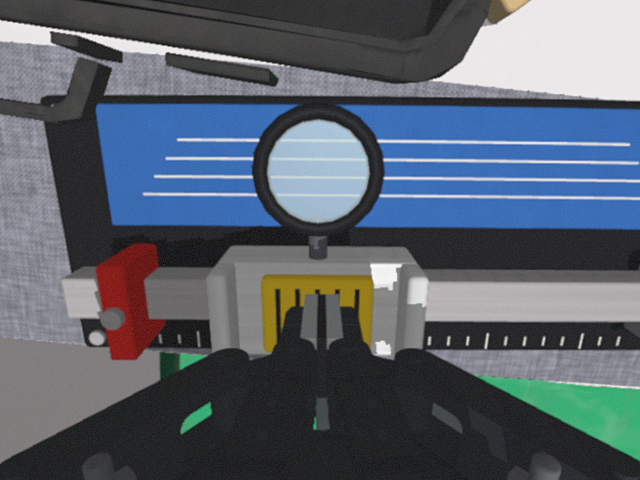

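The pad stays centred under the fingertips at (317,310), so the carriage is travelling with the tool. The red stop is at (125,305), about 35 mm of travel away.

```bash
python3 -m handwheel '[[[0,0,-0.002,0,0],[0,0,-0.003,0,0],[0,0,-0.003,0,0],[0,0,-0.003,0,0],[0,0,-0.003,0,0],[0,0,-0.003,0,0],[0,0,-0.003,0,0],[0,0,-0.003,0,0],[0,0,-0.003,0,0],[0,0,-0.002,0,0],[0,0,-0.002,0,0],[0,0,0,0,0]]]'
python3 -m handwheel '[[[0,0,-0.001,0,0],[0,0,-0.001,0,0],[0,0,-0.001,0,0],[0,0,0,0,0],[0,0,0,0,0]]]'
```

```text
time: 8.48
eef_pos: [0.4935, 0.0803, 0.0439]
tcp_rot: [0.997, -0.075, 0.0, -0.0]
contact_force: [-4.8, 1.4, 12.7]
opening: 0.0
finger_force: 6.1
time: 8.9
eef_pos: [0.4939, 0.0831, 0.0439]
tcp_rot: [0.997, -0.076, 0.0, -0.0]
contact_force: [-4.1, 0.1, 12.1]
opening: -0.004
finger_force: 6.1
```

```bash
python3 -m handwheel '[[[0,0,-0.001,0,0],[0,0,-0.001,0,0],[0,0,-0.001,0,0],[0,0,0,0,0],[0,0,0,0,0]]]'
python3 -m handwheel '[[[0,0,-0.001,0,0],[0,0,-0.001,0,0],[0,0,0,0,0],[0,0,0,0,0]]]'
python3 m.py w4
```

```text
time: 9.32
eef_pos: [0.4943, 0.0858, 0.0439]
tcp_rot: [0.997, -0.075, 0.0, 0.0]
contact_force: [-5.3, -0.2, 12.8]
opening: 0.002
finger_force: 6.2
time: 9.65
eef_pos: [0.4946, 0.0864, 0.0439]
tcp_rot: [0.997, -0.075, -0.0, 0.002]
contact_force: [-6.1, -6.0, 12.9]
opening: -0.001
finger_force: 6.3
[0.49459906 0.08636066 0.04392037] [-6.07628476 -5.9772774  12.94376225] -0.0007625899495609087 9.65
toolx az -8.571747541196522 z [-4.0e-04 -3.7e-03 -1.0e+00]
carriage_mid 0.81 [319. 294.] [0.4937 0.0873 0.02  ] tool [-0.0011 -0.0009  0.0239]
red_stop 0.91 [223. 286.] [0.5008 0.1344 0.01  ] tool [-0.0011 -0.0486  0.0337]
insp_rail 0.88 [466. 232.] [0.507  0.0104 0.    ] tool [0.0236 0.0731 0.0442]
thumb_pad [0.4123, 0.5708, 0.1748, 0.1594] 0.56
```

View pics/w4.png

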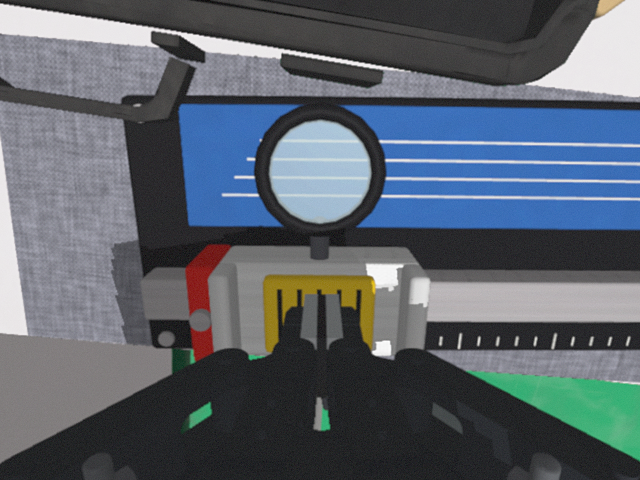

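The carriage touches the red stop at (205,305), with a 6 N reaction and a measured distance of about 48 mm. I lift straight up.

```bash
python3 -m handwheel '[[[0,0,0,0,0],[0,0,0.0005,0,0],[0,0,0,-0.002,0],[0,0,0,-0.002,0],[0,0,0,-0.003,0],[0,0,0,-0.004,0],[0,0,0,-0.01,0],[0,0,0,-0.02,0],[0,0,0,-0.02,0],[0,0,0,-0.02,0],[0,0,0,0,0],[0,0,0,0,0]]]'
python3 m.py w5
```

```text
time: 11.0
eef_pos: [0.4947, 0.0875, 0.1242]
tcp_rot: [0.997, -0.076, 0.002, -0.0]
contact_force: [0.6, 0.6, -0.5]
opening: 0.003
finger_force: 0.0
[0.49471683 0.08751072 0.1242053 ] [ 0.57764133  0.58724711 -0.45888158] 0.002998397734046923 11.0
toolx az -8.67372672525327 z [ 3.3e-03  1.0e-04 -1.0e+00]
pad_top 0.68 [324. 263.] [0.4914 0.0864 0.05  ] tool [-0.0033  0.0016  0.0742]
carriage_mid 0.75 [322. 244.] [0.4945 0.087  0.02  ] tool [-0.0005  0.0006  0.1042]
red_stop 0.79 [256. 241.] [0.5007 0.1321 0.01  ] tool [-0.0012 -0.0449  0.1142]
grey_stop 0.77 [604. 242.] [ 0.4627 -0.1092  0.01  ] tool [-0.0023  0.1994  0.1141]
insp_rail 0.62 [426. 203.] [0.5075 0.0105 0.    ] tool [0.0239 0.0742 0.1242]
thumb_pad [0.4433, 0.4813, 0.1217, 0.1125] 0.68
```

View pics/w5.png

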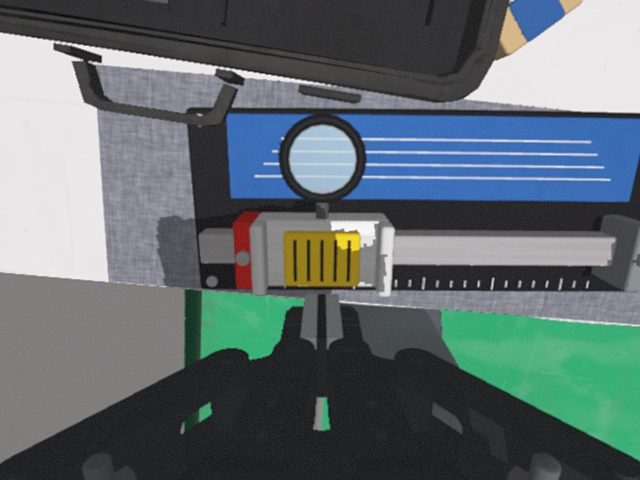

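The carriage stands against the red stop (contact line at about (255,250)), the pad at (322,259) is clear of the fingers, and nothing is touching.

```bash
python3 -c "
from plant import sign_off
print(sign_off())"
```

```text
the job is handed in; nothing more can be done
None
```

The job is handed in: the last wrist picture shows the carriage against the red stop, the fingers clear of the released thumb pad; the arm touched nothing but the pad, and the final judgement was not reported back.

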